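Hold a supply bottle in the dosing stand's saddle for clamping

ROBOT

A 7-joint arm with a two-finger parallel gripper is mounted at the origin on the work surface. World frame = base frame: x ahead of the robot, y to its left, z up, the work surface at z = 0. Lengths are in m, angles in rad, forces in N, time in s.
With the tool pointing down it reaches from about 0.425 to 0.925 m from the base axis. Payload 6.8 kg.
Tool frame: the origin (TCP) lies between the finger pads, 19 mm behind the fingertips; this is the grasp point; z points along the fingers, y is the line along which they close (so a half turn about z gives the same grasp; the last joint's range is limited). The gripper opens to 85 mm and grips with 20 to 120 N. Pads are 22 mm wide; open, the fingers measure 114 mm over their backs; the gripper's body (76 mm by 85 mm) begins 54 mm behind the grasp point. The pads swing forward as they close: fully open they stand 13 mm farther back than shut.
Start: joints at [-1.395, 0.477, 0.022, 1.555, -0.011, 1.109, -0.083], TCP at [0.189, 0.648, 0.25] pointing down, gripper open.
Joint ranges: [-2.96, 2.96], [-0.34, 2.1], [-1.41, 1.46], [0.24, 2.44], [-1.37, 4.51], [0.17, 1.92], [-2.96, 2.96]. Speed limits (rad/s): [2.39, 2.39, 3.14, 3.14, 3.14, 3.14, 3.14].

INTERFACE

Orientations are given as a rotation vector (axis times angle).
In Python, from bench import telemetry, grab_frame, calibration, order, silhouettes gives the robot as it stands.
- The arm moves only by the tool apply_moves, never from a script. Its argument "moves" is a list of rows, each a list of 7 numbers: the turn, a rotation vector about the tool's x, y, z scaled (see below), then the shift along the tool's x, y, z scaled (see below), then the opening, from -1 (shut) to 1 (fully open). A call has exactly 8 rows; each row shifts and turns the commanded pose from where the row before left it, along the tool's axes as they then stand; what a row does not reach is not made up. The controller multiplies each number of a shift by 1000 mm and each number of a turn by 6 degrees. A row lasts 1/12 s, in which the tool goes at most 41.7 mm and 7.16 degrees, less where a joint would pass 70% of its speed; a pose out of reach is approached as far as the arm can. A call with a number of a shift or a turn outside -1 to 1 is refused whole. A call with a gripper value outside its range is refused whole. The fingers move at their own pace and stop on an object; "grip_force" is the grip in N (left out, the last holds). Time passes only in rows, so rows that do not move let the fingers close, or fill a call up. It gives the time, the measured TCP pose, the force, the opening and the grip force at its end, in the units of the state.
- telemetry.get_obs(): the state, without advancing time (a new reading comes with each control period).
- grab_frame(name): name is "scene" or "top" or "wrist"; returns the picture (420x560x3 uint8, blue, green, red); there is no depth.
- calibration(name): a dict with "fx", "fy", "cx", "cy" (pixels), "world_from_camera" (4x4, takes a point from camera to world coordinates); the wrist camera has in their place "mount" (4x4, takes a point from camera to tool coordinates, whose origin is the TCP and whose axes are the flange's). Camera axes: x right, y down, z forward; pixel columns grow to the right and rows downward; lengths in m; the calibration is good to about 2 mm. A picture is of the moment at which its call begins: read the wrist's pose just before it. calibration takes no time and is no camera call.
- order.hand_in(): hands the job in; it is judged then, once.
Trained networks look in the newest picture that a camera, given by its name, has taken for a name from the list of things; names that differ only in an ending like _2 or _b are one class to them, and where a whole thing is asked for, a point or a joint stands for the part that bears it (a point fixed in the world has none). Each returns a list of dicts, best first, with "p" (0 to 1); they miss things now and then, are a little off and sometimes report something else, mostly with a low value. They report only what shows in the picture. A call takes as long as a camera call.
- silhouettes(thing, camera): "mask" (420x560 bool, what is visible of it) and "extent" ([centre column, centre row, width, height] in pixels, round what is visible of it).
The state is a dict: "clock": time; "joints": joint angles; "qvel": joint speeds; "tau": joint torques, N m; "tcp_pos": TCP position; "orientation": TCP orientation; "contact_force": force on the tool from outside, world axes, zero at the start; "moment": the same for the moment, N m; "grip_width": finger opening in m; "gripper_force": force on a finger pad.
Only numpy, scipy, OpenCV 4.12 (cv2) and the standard library are available. Lean on these libraries where they do the work, as an engineer would, in place of code of your own. Each camera call takes 0.05 s, during which the arm holds its last target. There are 200 camera calls.

TASK

Put the squat black supply bottle, the one with the paper barcode label, upright on the base plate of the dosing machine's feed stand, with its label turned to face the code reader. Then be the third hand for the colleague who will close the clamp bow and tighten its screw: holding the bottle only by its cap, press it squarely into the rubber-faced V saddle with a steady push of about 10 newtons, and finish while still holding and pushing like that. Leave the clamp bow open for the colleague and do not disturb the other things on the table.

Things in the scene. Friction and masses are not known exactly. Their poses are not given: they have to be found in the camera images.
- supply: Supply bottle, loose, 0.3 to 0.6 kg, black plastic. Origin: centre of its underside, z up its axis. Body 64 mm in diameter, straight to 88 mm high, short shoulder, then a black screw cap 38 mm in diameter from 99 to 125 mm up (grip here). +x points out of the middle of its white barcode label (38 mm wide, 19 to 75 mm up); an 8 mm paper strip runs from the label to the middle of the cap's top.
- label (a point): Middle of the paper label, on the bottle's surface: 32 mm out along the bottle's +x, 47 mm above its underside.
- stand: Feed stand, fixed. Base plate 10 mm thick with an upright back plate, V saddle and code reader. Origin: on the table under the axis of a bottle just touching both saddle faces. +x: horizontal pushing direction, into the V. Plate spans x -90 to 115, y -150 to 85 mm. Reader on the -y side, 85 mm high, looks along +y. Free from above and from -x; nothing on it is higher than 105 mm above the table.
- vee: V saddle: two rubber-faced steel cheeks at 120 degrees, open towards the stand's -x. Axes as the stand's; origin on the base plate's top where the axis of a seated bottle stands. Faces reach from 35 to 85 mm above the plate and 31 mm out to either side. On rubber buffers: it yields 1 mm per 2.5 N (10 N: 4 mm) along +x, at most 10 mm.
- reader_window (a point): Middle of the code reader's window: 95 mm from the stand's origin along the stand's -y, 60 mm above the table. The reader is a black block 46 mm wide, 40 mm deep and 52 mm high on a bracket; the window is 63 mm from a seated bottle.
- bow (a joint): Clamp bow, a half ring of flat steel hinged at the saddle's +y end, 63 to 77 mm above the table, black thumb screw at its end. Radians: 0 closed round the bottle; starts open at 1.8 to 2.3, out on the +y side, and stays where it is left. Open, it clears a bottle pushed straight into the V by about 10 mm.
- bow_end (a point): The thumb screw at the free end of the bow.
- tall: Bystander: slim taller black bottle without label, 48 mm in diameter, 163 mm high, cap 28 mm in diameter. Origin under its centre.
- jar: Bystander: white jar with black lid, 68 mm in diameter, 62 mm high. Origin under its centre.
- cap: Bystander: loose black screw cap, 38 mm in diameter, 24 mm high. Origin under its centre.
- driver: Bystander: screwdriver lying on the table.
- dropper: Bystander: small amber bottle, 32 mm in diameter, 75 mm high. Origin under its centre.
- collar: Bystander: steel ring lying flat, 60 mm in diameter, 14 mm high. Origin under its centre.

How it is judged:
On the way:
1. the supply bottle stands upright on the stand's base plate in front of the saddle with its label facing the reader (angle between the x axis of supply and the y axis of stand, either way round below 0.21 rad and horizontal distance between label and reader_window below 0.095 m and z of supply in the frame of vee between -0.004 and 0.005 m and angle between supply's own z axis and vertical below 0.08 rad and x of supply in the frame of vee between -0.06 and 0.004 m and y of supply in the frame of vee between -0.02 and 0.02 m), for 0.2 s.
At the end, for the whole second after the job is handed in: For the last second: bottle in the V (axis within 4 mm), standing on the base plate (5 mm), upright (0.08 rad), label facing the reader (0.21 rad), pressed on the saddle with 5 to 16 N, at rest, still held by fingers at the cap (TCP over 92 mm above its underside), bow open beyond 1.5 rad (contact force between supply and vee between 5 and 16 N and x of supply in the frame of vee between -0.004 and 0.004 m and y of supply in the frame of vee between -0.004 and 0.004 m and z of supply in the frame of vee between -0.004 and 0.005 m and angle between supply's own z axis and vertical below 0.08 rad and angle between the x axis of supply and the y axis of stand, either way round below 0.21 rad and horizontal distance between label and reader_window below 0.095 m and contact force between the fingers and supply above 2 N and z of the grasp point in the frame of supply above 0.092 m and value of joint bow above 1.5 rad and linear speed of supply below 0.02 m/s); the arm keeps its last pose, push and grip.
It fails at once if another thing on the table is moved by more than 30 mm or tipped over (distance of any of tall, jar, cap, driver, dropper, collar from where it was at the start of the episode above 0.03 m or angle between any of tall, jar, dropper's own z axis and vertical above 0.5 rad).
It also fails if it takes over 53 s, if anything falls off the work surface, if the arm or the gripper's body presses on something with over 40 N, if the wrist force passes 120 N, or if a joint passes its speed limit or range.

## Working session

There is one attempt and no reset: what is moved stays moved. The work goes in short steps, Python scripts to look and compute and a tool call to move; the robot and the scene stay as the last step left them, time stands still between calls to the robot, and variables do not carry over. Pictures are saved under pics/ and viewed, at most 10 in all, crops included, and the job is handed in when it is done.

Besides the shell and the picture viewer there is one more tool, called as name(argument=value, ...) on one line, values as JSON. apply_moves: Moves the arm, as the interface text tells. Its arguments: {"type":"object","properties":{"moves":{"type":"array"},"grip_force":{"type":"number"}},"required":["moves"]}

```bash
ls; mkdir -p pics; cat > h.py <<'E'
import numpy as np,cv2
from bench import telemetry, grab_frame, calibration, order, silhouettes
from scipy.spatial.transform import Rotation as R
E
python3 - <<'E'
from h import *
s=telemetry.get_obs(); print({k:np.round(v,3) for k,v in s.items()})
for c in ("scene","top"):
    f=grab_frame(c); cv2.imwrite(f"pics/{c}0.png",f)
    k=calibration(c); print(c,{a:np.round(b,4).tolist() for a,b in k.items()})
    for n in ("supply","stand","vee","reader_window","bow","tall","jar","cap"):
        for d in silhouettes(n,c)[:2]: print(c,n,round(d["p"],2),np.round(d["extent"],1))
print(telemetry.get_obs()["clock"])
E
```

```text
pics
{'clock': np.float64(0.0), 'joints': array([-1.395,  0.478,  0.022,  1.556, -0.012,  1.109, -0.083]), 'qvel': array([ 0.001, -0.002,  0.   ,  0.   , -0.   ,  0.   ,  0.001]), 'tau': array([-0.0000e+00, -5.9645e+01,  1.6080e+00, -2.8120e+01,  1.3000e-02,
        9.0000e-03, -0.0000e+00]), 'tcp_pos': array([0.189, 0.647, 0.249]), 'orientation': array([-4.44e-01, -3.11e+00,  3.00e-03]), 'contact_force': array([ 0.262, -0.119, -0.358]), 'moment': array([0.053, 0.005, 0.007]), 'gripper_force': np.float64(0.0), 'grip_width': np.float64(0.085)}
scene {'fx': 477.9065, 'fy': 477.9065, 'cx': 280.4932, 'cy': 212.1326, 'world_from_camera': [[0.4006, 0.7571, -0.5161, 1.0355], [0.9162, -0.3392, 0.2136, -0.3039], [-0.0133, -0.5584, -0.8295, 0.8647], [0.0, 0.0, 0.0, 1.0]]}
scene supply 0.79 [248.4 198.6  35.1  50. ]
scene stand 0.88 [374.  182.6 133.3 126.8]
scene vee 0.92 [356.  146.9  79.7  59.7]
scene vee 0.33 [240.2 345.1  32.   34.7]
scene reader_window 0.69 [336.9 128.7  42.9  18.6]
scene reader_window 0.68 [375.1 180.4 130.2 124. ]
scene bow 0.73 [339.8 126.8  43.8  20.3]
scene bow 0.34 
[... 210 characters left out ...]
 'fy': 520.2687, 'cx': 278.0912, 'cy': 201.2081, 'world_from_camera': [[-0.0087, -0.9896, 0.1438, 0.358], [-0.9999, 0.0098, 0.0067, -0.0944], [-0.008, -0.1437, -0.9896, 1.1923], [0.0, 0.0, 0.0, 1.0]]}
top supply 0.75 [305.2 225.1  25.8  31.9]
top supply 0.54 [346.1 276.4  91.5  19.8]
top stand 0.81 [183.9 213.6  97.1 126.2]
top vee 0.96 [183.8 236.9  50.1  80.9]
top vee 0.16 [182.8 216.9  87.5 125.5]
top reader_window 0.88 [183.3 215.8  93.3 118.3]
top reader_window 0.54 [187.5 264.4  44.   24.3]
top bow 0.51 [188.9 260.6  43.6  35.2]
top tall 0.89 [385.5 229.6  36.7  26. ]
top jar 0.85 [362.2 167.2  31.1  34.8]
top cap 0.6 [307.2 132.7  15.1  19.4]
top cap 0.48 [354.7 113.3  23.8  27.6]
0.9
```

```bash
python3 - <<'E'
import cv2,numpy as np
t=cv2.imread('pics/top0.png'); s=cv2.imread('pics/scene0.png')
cv2.imwrite('pics/top0c.png',cv2.resize(t[90:310,120:420],(800,587),interpolation=cv2.INTER_CUBIC))
cv2.imwrite('pics/scene0c.png',cv2.resize(s[90:390,110:480],(740,600),interpolation=cv2.INTER_CUBIC))
E
```

```text
(no output)
```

View pics/top0c.png

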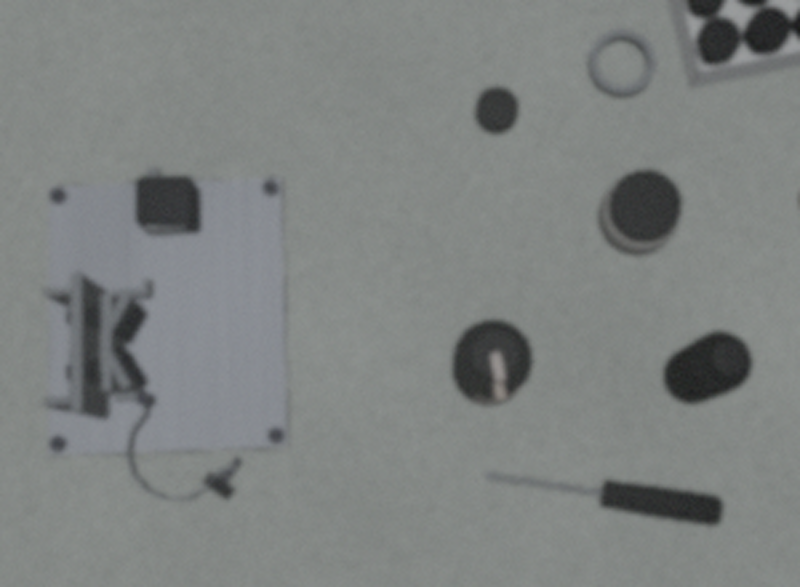

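View pics/scene0c.png

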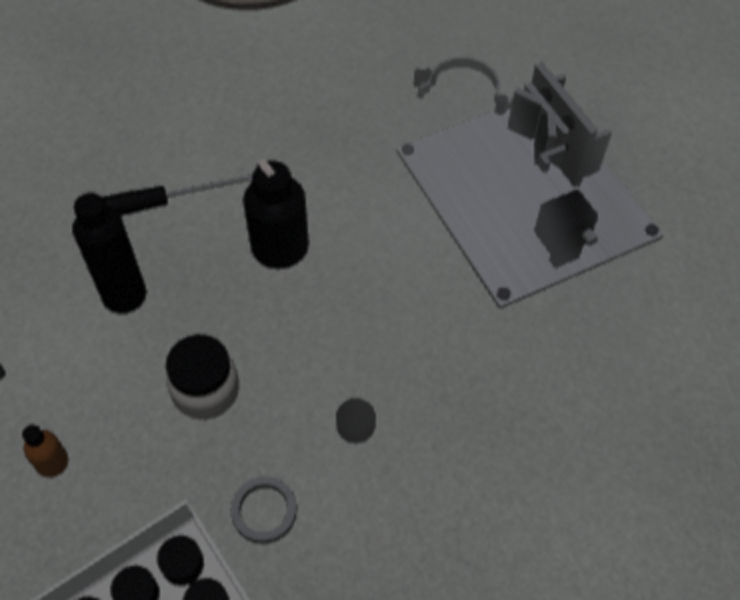

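The top view shows the supply bottle at about (305,225), with its strip pointing down the picture (about −x). The stand is at left with its V opening right (−y), the reader is at the top (+x side) and the bow is open at the bottom. So the bottle needs about a half turn. Next I fit the exact poses.

```bash
cat >> h.py <<'E'
def proj(c,P):
    k=calibration(c);T=np.linalg.inv(k["world_from_camera"]);p=np.atleast_2d(P)@T[:3,:3].T+T[:3,3]
    return np.c_[k["fx"]*p[:,0]/p[:,2]+k["cx"],k["fy"]*p[:,1]/p[:,2]+k["cy"]]
def back(c,uv,z):
    k=calibration(c);W=np.array(k["world_from_camera"]);uv=np.atleast_2d(uv)
    d=np.c_[(uv[:,0]-k["cx"])/k["fx"],(uv[:,1]-k["cy"])/k["fy"],np.ones(len(uv))]@W[:3,:3].T
    return (W[:3,3]+d*((z-W[2,3])/d[:,2])[:,None])[:,:2]
def ring(x,y,r,z,n=40):
    a=np.linspace(0,2*np.pi,n,endpoint=False);return np.c_[x+r*np.cos(a),y+r*np.sin(a),0*a+z]
def bottlemask(c,x,y,z0=0):
    m=np.zeros((420,560),np.uint8)
    for a,b in(((32,0),(32,88)),((32,88),(19,99)),((19,99),(19,125))):
        P=np.r_[ring(x,y,a[0]/1e3,z0+a[1]/1e3),ring(x,y,b[0]/1e3,z0+b[1]/1e3)]
        cv2.fillConvexPoly(m,cv2.convexHull(np.round(proj(c,P)*16).astype(np.int32)),1,shift=4)
    return m>0
E
cat > fit.py <<'E'
from h import *
from scipy.optimize import minimize
from scipy.ndimage import map_coordinates
I={c:cv2.GaussianBlur(cv2.imread(f"pics/{c}0.png").astype(float).sum(2),(0,0),0.8) for c in("top","scene")}
M={c:silhouettes("supply",c)[0]["mask"] for c in I} if 0 else None
def samp(c,P):
    uv=proj(c,P);return map_coordinates(I[c],[uv[:,1],uv[:,0]],order=1)
def tw(p,q): # stand->world
    c,s=np.cos(p[2]),np.sin(p[2]);return np.c_[p[0]+c*q[:,0]-s*q[:,1],p[1]+s*q[:,0]+c*q[:,1]]
def sc(p,cs=("top","scene")):
    t=0;x0,x1,y0,y1=-.09,.115,-.15,.085;d=.004;n=np.linspace(.08,.92,80)
    E=[(np.c_[x0+0*n,y0+n*(y1-y0)],(-1,0)),(np.c_[x0+n*(x1-x0),y0+0*n],(0,-1)),(np.c_[x0+n*(x1-x0),y1+0*n],(0,1)),(np.c_[x1+0*n,y0+n*(y1-y0)],(1,0))]
    for c in cs:
        for i,(q,o) in enumerate(E):
            if c=="scene" and i==3: continue
            o=np.array(o)
            a=samp(c,np.c_[tw(p,q-d*o),0*n+.01]);b=samp(c,np.c_[tw(p,q+d*o),0*n+.01])
            t-=np.median(a-b)/I[c].mean()
    return t
# start guess from corners of the top view
cr=np.array([[50,183],[285,178],[290,447],[47,455]])/2.667+[120,90]
w=back("top",cr,.01); print("corners",w.round(3).tolist())
ctr=w.mean(0); d=(w[0]+w[3]-w[1]-w[2]); yaw=np.arctan2(d[1],d[0])
p0=np.r_[ctr,yaw]; off=tw(np.r_[0,0,yaw],np.array([[.0125,-.0325]]))[0]; p0[:2]-=off
for cs in(("top",),("scene",),("top","scene")):
    r=min((minimize(sc,p0+np.random.default_rng(k).normal(0,[.004,.004,.02]),args=(cs,),method="Nelder-Mead",options=dict(initial_simplex=None,xatol=1e-4)) for k in range(12)),key=lambda r:r.fun)
    print(cs,r.x.round(4),round(r.fun,3))
# bottle
dets={c:silhouettes("supply",c)[0] for c in I}
def bs(p,cs):
    return -sum((lambda a,b:(a&b).sum()/(a|b).sum())(bottlemask(c,*p),dets[c]["mask"]) for c in cs)
b0=back("top",[[305,225]],.06)[0]
for cs in(("top",),("scene",),("top","scene")):
    r=min((minimize(bs,b0+np.random.default_rng(k).normal(0,.008,2),args=(cs,),method="Nelder-Mead",options=dict(initial_simplex=None)) for k in range(8)),key=lambda r:r.fun)
    print(cs,r.x.round(4),round(r.fun/len(cs),3))
b=r.x
for c in I:  # strip: bright pixels on the cap top
    m=np.zeros((420,560),np.uint8);cv2.fillConvexPoly(m,np.round(proj(c,ring(*b,.018,.125))*16).astype(np.int32),1,shift=4)
    v,u=np.nonzero(m);g=I[c][v,u];wt=np.clip(g-np.median(g)-.25*(g.max()-np.median(g)),0,None)
    q=back(c,np.c_[u,v],.125);ce=(q*wt[:,None]).sum(0)/wt.sum();e=ce-b
    print("strip",c,e.round(4),"yaw",np.arctan2(e[1],e[0]).round(3))
E
python3 fit.py
```

```text
corners [[0.633, 0.237], [0.636, 0.032], [0.402, 0.026], [0.397, 0.233]]Traceback (most recent call last):
  File "fit.py", line 26, in <module>
    r=min((minimize(sc,p0+np.random.default_rng(k).normal(0,[.004,.004,.02]),args=(cs,),method="Nelder-Mead",options=dict(initial_simplex=None,xatol=1e-4)) for k in range(12)),key=lambda r:r.fun)
  File "fit.py", line 26, in <genexpr>
    r=min((minimize(sc,p0+np.random.default_rng(k).normal(0,[.004,.004,.02]),args=(cs,),method="Nelder-Mead",options=dict(initial_simplex=None,xatol=1e-4)) for k in range(12)),key=lambda r:r.fun)
           ~~~~~~~~^^^^^^^^^^^^^^^^^^^^^^^^^^^^^^^^^^^^^^^^^^^^^^^^^^^^^^^^^^^^^^^^^^^^^^^^^^^^^^^^^^^^^^^^^^^^^^^^^^^^^^^^^^^^^^^^^^^^^^^^^^^^^^^^^^^^^^^^
    res = _minimize_neldermead(fun, x0, args, callback, bounds=bounds,
                               **options)
    fxr = func(xr)
    fx = function(np.copy(x), *(wrapper_args + args))
  File "fit.py", line 17, in sc
    a=samp(c,np.c_[tw(p,q-d*o),0*n+.01]);b=samp(c,np.c_[tw(p,q+d*o),0*n+.01])
                                           ~~~~^^^^^^^^^^^^^^^^^^^^^^^^^^^^^^
  File "fit.py", line 7, in samp
    uv=proj(c,P);return map_coordinates(I[c],[uv[:,1],uv[:,0]],order=1)
  File "h.py", line 5, in proj
    k=calibration(c);T=np.linalg.inv(k["world_from_camera"]);p=np.atleast_2d(P)@T[:3,:3].T+T[:3,3]
ValueError: time passes only in moves, steps and waits
```

apply_moves(moves=[[0,0,0,-0.03,-0.019,0,1],[0,0,0,-0.03,-0.019,0,1],[0,0,0,-0.03,-0.019,0,1],[0,0,0,-0.03,-0.019,0,1],[0,0,0,-0.03,-0.019,0,1],[0,0,0,-0.03,-0.019,0,1],[0,0,0,-0.03,-0.019,0,1],[0,0,0,-0.03,-0.019,0,1]])

```text
clock: 1.67
tcp_pos: [0.3778, 0.4335, 0.2503]
orientation: [0.444, 3.11, 0.001]
contact_force: [0.6, 0.3, 0.3]
grip_width: 0.0857
gripper_force: 0.0
```

apply_moves(moves=[[0,0,0,-0.03,-0.019,0,1],[0,0,0,-0.03,-0.019,0,1],[0,0,0,-0.03,-0.019,0,1],[0,0,0,-0.012,-0.036,0,1],[0,0,0,-0.012,-0.036,0,1],[0,0,0,-0.012,-0.036,0,1],[0,0,0,-0.012,-0.036,0,1],[0,0,0,-0.012,-0.036,0,1]])

```text
clock: 2.33
tcp_pos: [0.4543, 0.1636, 0.2502]
orientation: [0.444, 3.11, 0.001]
contact_force: [0.7, 0.7, 0.1]
grip_width: 0.0855
gripper_force: 0.0
```

apply_moves(moves=[[0,0,0,-0.012,-0.036,0,1],[0,0,0,-0.012,-0.036,0,1],[0,0,0,-0.012,-0.036,0,1],[0,0,0,-0.012,-0.036,0,1],[0,0,0,-0.012,-0.036,0,1],[0,0,0,-0.012,-0.036,0,1],[0,0,0,-0.012,-0.036,0,1],[0,0,0,-0.012,-0.036,0,1]])

```text
clock: 3.0
tcp_pos: [0.4658, -0.1398, 0.2504]
orientation: [0.444, 3.109, 0.001]
contact_force: [0.5, 0.2, -1.0]
grip_width: 0.0854
gripper_force: 0.0
```

apply_moves(moves=[[0,0,1,0,0,0,1],[0,0,1,0,0,0,1],[0,0,1,0,0,0,1],[0,0,1,0,0,0,1],[0,0,1,0,0,0,1],[0,0,1,0,0,0,1],[0,0,1,0,0,0,1],[0,0,1,0,0,0,1]])

```text
clock: 3.67
tcp_pos: [0.466, -0.138, 0.2502]
orientation: [1.678, 2.656, 0.001]
contact_force: [-0.0, 0.5, -0.0]
grip_width: 0.0855
gripper_force: 0.0
```

apply_moves(moves=[[0,0,1,0,0,0,1],[0,0,1,0,0,0,1],[0,0,1,0,0,0,1],[0,0,1,0,0,0,1],[0,0,1,0,0,0,1],[0,0,1,0,0,0,1],[0,0,1,0,0,0,1],[0,0,1,0,0,0,1]])

```text
clock: 4.33
tcp_pos: [0.466, -0.1379, 0.2502]
orientation: [2.613, 1.744, 0.001]
contact_force: [0.9, 0.9, -0.3]
grip_width: 0.0853
gripper_force: 0.0
```

apply_moves(moves=[[0,0,1,0,0,0,1],[0,0,1,0,0,0,1],[0,0,1,0,0,0,1],[0,0,1,0,0,0,1],[0,0,1,0,0,0,1],[0,0,1,0,0,0,1],[0,0,1,0,0,0,1],[0,0,1,0,0,0,1]])

```text
clock: 5.0
tcp_pos: [0.4661, -0.1379, 0.2502]
orientation: [-3.096, -0.531, -0.001]
contact_force: [0.2, -0.3, -0.0]
grip_width: 0.0858
gripper_force: 0.0
```

apply_moves(moves=[[0,0,1,0,0,0,1],[0,0,1,0,0,0,1],[0,0,0.1,0,0,0,1],[0,0,0,0,0,0,1],[0,0,0,0,0,0,1],[0,0,0,0,0,0,1],[0,0,0,0,0,0,1],[0,0,0,0,0,0,1]])

```text
clock: 5.67
tcp_pos: [0.466, -0.138, 0.25]
orientation: [-3.135, -0.197, -0.0]
contact_force: [-0.0, 0.5, 0.5]
grip_width: 0.0852
gripper_force: 0.0
```

```bash
python3 - <<'E'
from h import *
s=telemetry.get_obs(); print({k:np.round(s[k],4).tolist() for k in("clock","joints","tcp_pos","orientation","contact_force")})
f=grab_frame("wrist"); cv2.imwrite("pics/wrist1.png",f)
Rm=R.from_rotvec(s["orientation"]).as_matrix();Tw=np.eye(4);Tw[:3,:3]=Rm;Tw[:3,3]=s["tcp_pos"]
k=calibration("wrist");W=Tw@np.array(k["mount"]);print(np.round(k["mount"],3).tolist(),{a:k[a] for a in("fx","fy","cx","cy")})
np.save("W1.npy",W)
T=np.linalg.inv(W);P=np.array([[.469,-.1428,.125],[.469,-.1428,0]]);p=P@T[:3,:3].T+T[:3,3]
print("pred",np.c_[k["fx"]*p[:,0]/p[:,2]+k["cx"],k["fy"]*p[:,1]/p[:,2]+k["cy"]])
for d in silhouettes("supply","wrist")[:2]: print(d["p"],d["extent"])
E
```

```text
{'clock': 5.6667, 'joints': [-0.6202, 0.2161, 0.9103, 2.0377, -0.2056, 0.9798, -1.0511], 'tcp_pos': [0.466, -0.138, 0.25], 'orientation': [-3.1353, -0.1967, -0.0002], 'contact_force': [-0.0145, 0.4589, 0.4559]}
[[-0.001, -0.95, -0.313, 0.08], [1.0, -0.001, -0.001, 0.0], [0.001, -0.313, 0.95, -0.123], [0.0, 0.0, 0.0, 1.0]] {'fx': 295.81933684001217, 'fy': 295.81933684001217, 'cx': 285.70342329208256, 'cy': 214.57870281720622}
pred [[291.70455526 210.1607777 ]
 [289.88523984 180.9250994 ]]
0.72 [293.1, 194.5, 63.8, 78.0]
0.65 [78.3, 135.9, 156.6, 267.0]
```

View pics/wrist1.png

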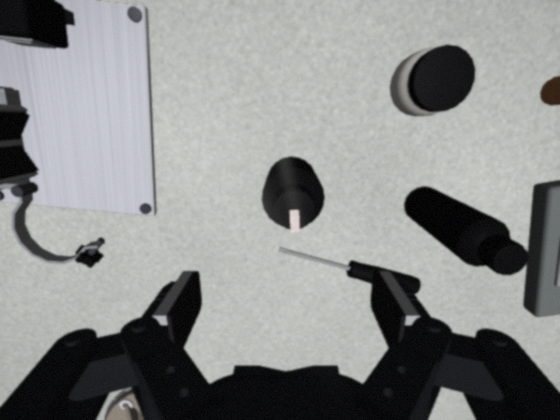

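```bash
cat > wf.py <<'E'
import h; from h import *
from scipy.optimize import minimize
W=np.load("W1.npy");k0=dict(calibration("wrist"));k0["world_from_camera"]=W
old=h.calibration; h.calibration=lambda c:k0 if c=="wrist" else old(c)
m=silhouettes("supply","wrist")[0]["mask"]
b0=np.array([.469,-.1428])
def bs(p):
    a=bottlemask("wrist",*p);return -(a&m).sum()/(a|m).sum()
r=min((minimize(bs,b0,method="Nelder-Mead",options=dict(initial_simplex=b0+np.random.default_rng(i).normal(0,.006,(3,2)))) for i in range(8)),key=lambda r:r.fun);print(r.x.round(4),r.fun)
I=cv2.imread("pics/wrist1.png").astype(float).sum(2)
d=cv2.GaussianBlur(I,(0,0),.7)[195:240,270:320]
c=np.zeros((420,560),np.uint8);b=r.x
cv2.fillConvexPoly(c,np.round(proj("wrist",ring(*b,.0185,.125))*16).astype(np.int32),1,shift=4)
v,u=np.nonzero(c);g=I[v,u];w=np.clip(g-250,0,None)
print("g",np.percentile(g,[10,50,90,99]))
q=back("wrist",np.c_[u,v],.125);ce=(q*w[:,None]).sum(0)/w.sum();A=q-ce
C=(A*w[:,None]).T@A/w.sum();ev,V=np.linalg.eigh(C);a=V[:,1];print("strip mid",(ce-b).round(4),"axis yaw",np.arctan2(a[1],a[0]).round(3),np.sqrt(ev).round(4))
E
python3 wf.py
```

```text
[ 0.4682 -0.1441] -0.9251336898395722
g [ 79.7 122.  598.9 647. ]
strip mid [-0.0095 -0.0021] axis yaw -3.031 [0.0043 0.0059]
```

apply_moves(moves=[[0,0,0,0.002,0.006,0.02,1],[0,0,0,0,0,0.025,1],[0,0,0,0,0,0.025,1],[0,0,0,0,0,0.025,1],[0,0,0,0,0,0.022,1],[0,0,0,0,0,0.015,1],[0,0,0,0,0,0,1],[0,0,0,0,0,0,1]])

```text
clock: 6.48
tcp_pos: [0.4684, -0.1439, 0.1177]
orientation: [3.135, 0.195, -0.003]
contact_force: [-0.3, 0.5, -0.2]
grip_width: 0.0851
gripper_force: 0.0
```

apply_moves(moves=[[0,0,0,0,0,0,-1],[0,0,0,0,0,0,-1],[0,0,0,0,0,0,-1],[0,0,0,0,0,0,-1],[0,0,0,0,0,0,-1],[0,0,0,0,0,0,-1],[0,0,0,0,0,0,-1],[0,0,0,0,0,0,-1]], grip_force=80)

```text
clock: 7.15
tcp_pos: [0.4695, -0.1441, 0.1191]
orientation: [3.135, 0.195, 0.003]
contact_force: [-0.7, -0.3, 7.5]
grip_width: 0.0357
gripper_force: 79.2
```

apply_moves(moves=[[0,0,0,0,0,-0.01,-1],[0,0,0,0,0,-0.02,-1],[0,0,0,0,0,-0.02,-1],[0,0,0,0,0,-0.02,-1],[0,0,0,0,0,-0.01,-1],[0,0,0,0,0,0,-1],[0,0,0,0,0,0,-1],[0,0,0,0,0,0,-1]])

```text
clock: 7.82
tcp_pos: [0.4679, -0.1431, 0.197]
orientation: [-3.135, -0.196, 0.003]
contact_force: [-0.4, 0.1, -4.4]
grip_width: 0.0357
gripper_force: 81.3
```

```bash
python3 - <<'E'
from h import *
s=telemetry.get_obs(); print({k:np.round(s[k],4).tolist() for k in("clock","joints","tcp_pos","orientation","contact_force","moment","grip_width")})
A=[]
for c in("top","scene","wrist"):
    f=grab_frame(c); cv2.imwrite(f"pics/{c}2.png",f); A.append(f)
a=cv2.resize(A[1][130:280,170:350],(480,400)); b=A[2][:,120:440]
cv2.imwrite("pics/v2.png",np.hstack([a,cv2.resize(b,(320,400))]))
E
```

```text
{'clock': 7.8167, 'joints': [-0.5426, 0.3181, 0.866, 2.0841, -0.3159, 0.8743, -0.9407], 'tcp_pos': [0.4679, -0.1431, 0.197], 'orientation': [-3.1348, -0.1963, 0.0028], 'contact_force': [-0.4432, 0.1103, -4.4374], 'moment': [0.0232, 0.0141, -0.0073], 'grip_width': 0.0357}
```

View pics/v2.png

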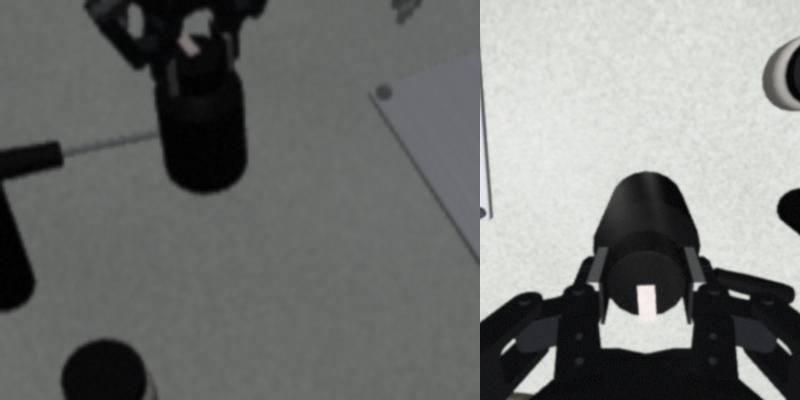

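apply_moves(moves=[[0,0,-1,0,0,0,-1],[0,0,-1,0,0,0,-1],[0,0,-1,0,0,0,-1],[0,0,-1,0,0,0,-1],[0,0,-1,0,0,0,-1],[0,0,-1,0,0,0,-1],[0,0,-1,0,0,0,-1],[0,0,-1,0,0,0,-1]])

```text
clock: 8.63
tcp_pos: [0.4682, -0.1438, 0.1972]
orientation: [-2.781, -1.46, 0.002]
contact_force: [-0.6, 0.7, -4.7]
grip_width: 0.0362
gripper_force: 81.2
```

apply_moves(moves=[[0,0,-1,0,0,0,-1],[0,0,-1,0,0,0,-1],[0,0,-1,0,0,0,-1],[0,0,-1,0,0,0,-1],[0,0,-1,0,0,0,-1],[0,0,-1,0,0,0,-1],[0,0,-1,0,0,0,-1],[0,0,-1,0,0,0,-1]])

```text
clock: 9.3
tcp_pos: [0.4682, -0.1438, 0.1971]
orientation: [-1.946, -2.465, 0.002]
contact_force: [-1.2, -0.1, -5.0]
grip_width: 0.0356
gripper_force: 81.2
```

apply_moves(moves=[[0,0,-1,0,0,0,-1],[0,0,-1,0,0,0,-1],[0,0,-1,0,0,0,-1],[0,0,-1,0,0,0,-1],[0,0,-1,0,0,0,-1],[0,0,-1,0,0,0,-1],[0,0,-1,0,0,0,-1],[0,0,-1,0,0,0,-1]])

```text
clock: 9.97
tcp_pos: [0.4681, -0.1438, 0.1971]
orientation: [-0.775, -3.042, 0.001]
contact_force: [-0.1, -0.3, -6.0]
grip_width: 0.036
gripper_force: 81.2
```

apply_moves(moves=[[0,0,-1,0,0,0,-1],[0,0,-1,0,0,0,-1],[0,0,-1,0,0,0,-1],[0,0,-1,0,0,0,-1],[0,0,-1,0,0,0,-1],[0,0,-0.1,0,0,0,-1],[0,0,0,0,0,0,-1],[0,0,0,0,0,0,-1]])

```text
clock: 10.63
tcp_pos: [0.4684, -0.1438, 0.1975]
orientation: [0.042, -3.14, -0.0]
contact_force: [-0.3, 0.1, -5.2]
grip_width: 0.0357
gripper_force: 81.2
```

apply_moves(moves=[[0,0,0,-0.002,0.02,0,-1],[0,0,0,-0.004,0.035,0,-1],[0,0,0,-0.004,0.036,0,-1],[0,0,0,-0.004,0.036,0,-1],[0,0,0,-0.004,0.036,0,-1],[0,0,0,-0.004,0.036,0,-1],[0,0,0,-0.003,0.022,0,-1],[0,0,0,0,0,0,-1]])

```text
clock: 11.3
tcp_pos: [0.4874, 0.0847, 0.198]
orientation: [-0.057, 3.14, 0.005]
contact_force: [1.1, -0.1, -4.8]
grip_width: 0.0358
gripper_force: 81.7
```

```bash
python3 - <<'E'
from h import *
s=telemetry.get_obs(); print({k:np.round(s[k],4).tolist() for k in("clock","joints","tcp_pos","orientation","contact_force","moment","grip_width")})
A=[]
for c in("top","scene","wrist"):
    f=grab_frame(c); cv2.imwrite(f"pics/{c}3.png",f); A.append(f)
k=calibration("wrist");T=np.eye(4);T[:3,:3]=R.from_rotvec(s["orientation"]).as_matrix();T[:3,3]=s["tcp_pos"];np.save("W3.npy",T@np.array(k["mount"]))
a=cv2.resize(A[1][70:270,230:450],(400,364)); b=cv2.resize(A[2],(485,364))[:,43:443]
cv2.imwrite("pics/v3.png",np.hstack([a,b]))
E
```

```text
{'clock': 11.3, 'joints': [-0.3899, 0.2421, 0.1085, 2.0391, -0.0379, 0.8604, 1.3473], 'tcp_pos': [0.4874, 0.0847, 0.198], 'orientation': [-0.0572, 3.1401, 0.0049], 'contact_force': [1.0751, -0.0541, -4.8011], 'moment': [0.0045, -0.0648, 0.0091], 'grip_width': 0.0358}
```

View pics/v3.png

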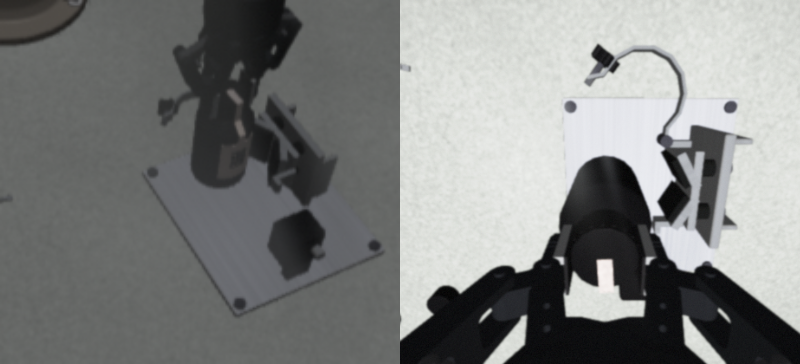

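apply_moves(moves=[[0,0,0,0,0,0,-1],[0,0,0,0,0,0.01,-1],[0,0,0,0,0,0.015,-1],[0,0,0,0,0,0.015,-1],[0,0,0,0,0,0.01,-1],[0,0,0,0,0,0.01,-1],[0,0,0,0,0,0.004,-1],[0,0,0,0,0,0,-1]])

```text
clock: 12.12
tcp_pos: [0.4864, 0.0775, 0.1329]
orientation: [0.046, -3.139, 0.001]
contact_force: [0.7, -0.0, -5.3]
grip_width: 0.0356
gripper_force: 81.6
```

apply_moves(moves=[[0,0,0,0,0,0.001,-1],[0,0,0,0,0,0.001,-1],[0,0,0,0,0,0.001,-1],[0,0,0,0,0,0,-1],[0,0,0,0,0,0,-1],[0,0,0,0,0,0,-1],[0,0,0,0,0,0,-1],[0,0,0,0,0,0,-1]])

```text
clock: 12.78
tcp_pos: [0.487, 0.078, 0.1311]
orientation: [-0.048, 3.141, 0.0]
contact_force: [0.0, 0.4, -4.8]
grip_width: 0.036
gripper_force: 81.6
```

apply_moves(moves=[[0,0,0,0,0,0.0005,-1],[0,0,0,0,0,0.0005,-1],[0,0,0,0,0,0,-1],[0,0,0,0,0,0,-1],[0,0,0,0,0,0,-1],[0,0,0,0,0,0,-1],[0,0,0,0,0,0,-1],[0,0,0,0,0,0,-1]])

```text
clock: 13.45
tcp_pos: [0.487, 0.078, 0.13]
orientation: [-0.048, 3.141, 0.0]
contact_force: [0.1, 1.1, -4.8]
grip_width: 0.0359
gripper_force: 81.6
```

apply_moves(moves=[[0,0,0,0,0,0.0005,-1],[0,0,0,0,0,0.0005,-1],[0,0,0,0,0,0,-1],[0,0,0,0,0,0,-1],[0,0,0,0,0,0,-1],[0,0,0,0,0,0,-1],[0,0,0,0,0,0,-1],[0,0,0,0,0,0,-1]])

```text
clock: 14.12
tcp_pos: [0.4872, 0.0781, 0.1292]
orientation: [-0.048, 3.141, 0.0]
contact_force: [-0.8, -0.2, 0.2]
grip_width: 0.0357
gripper_force: 82.2
```

apply_moves(moves=[[0,0,0,0,0.004,0,-1],[0,0,0,0,0.007,0,-1],[0,0,0,0,0.008,0,-1],[0,0,0,0,0.008,0,-1],[0,0,0,0,0.007,0,-1],[0,0,0,0,0.004,0,-1],[0,0,0,0,0,0,-1],[0,0,0,0,0,0,-1]])

```text
clock: 14.78
tcp_pos: [0.4859, 0.1171, 0.1291]
orientation: [-0.049, 3.141, 0.002]
contact_force: [-0.8, -0.5, 1.6]
grip_width: 0.0358
gripper_force: 82.5
```

apply_moves(moves=[[0,0,0,0,0.001,0,-1],[0,0,0,0,0.001,0,-1],[0,0,0,0,0.001,0,-1],[0,0,0,0,0,0,-1],[0,0,0,0,0,0,-1],[0,0,0,0,0,0,-1],[0,0,0,0,0,0,-1],[0,0,0,0,0,0,-1]])

```text
clock: 15.45
tcp_pos: [0.4858, 0.118, 0.129]
orientation: [0.046, -3.141, 0.001]
contact_force: [0.7, -5.9, 3.2]
grip_width: 0.0354
gripper_force: 82.5
```

apply_moves(moves=[[0,0,0,0,0.0005,-0.0005,-1],[0,0,0,0,0.0005,0,-1],[0,0,0,0,0,0,-1],[0,0,0,0,0,0,-1],[0,0,0,0,0,0,-1],[0,0,0,0,0,0,-1],[0,0,0,0,0,0,-1],[0,0,0,0,0,0,-1]])

```text
clock: 16.12
tcp_pos: [0.4854, 0.1199, 0.1292]
orientation: [0.048, -3.141, 0.0]
contact_force: [0.5, -3.4, -6.1]
grip_width: 0.0358
gripper_force: 81.9
```

```bash
python3 - <<'E'
from h import *
s=telemetry.get_obs(); print({k:np.round(s[k],4).tolist() for k in("clock","joints","tcp_pos","orientation","contact_force","moment","grip_width")})
A=[]
for c in("top","scene","wrist"):
    f=grab_frame(c); cv2.imwrite(f"pics/{c}4.png",f); A.append(f)
a=cv2.resize(A[1][80:220,280:420],(400,400),interpolation=2); b=cv2.resize(A[2][120:400,160:440],(400,400),interpolation=2)
cv2.imwrite("pics/v4.png",np.hstack([a,b]))
S=[telemetry.get_obs()["contact_force"]]
print(np.round(S,2))
E
```

```text
{'clock': 16.1167, 'joints': [-0.4434, 0.3538, 0.092, 2.0812, -0.049, 0.7092, 1.2813], 'tcp_pos': [0.4854, 0.1199, 0.1292], 'orientation': [0.0477, -3.1406, 0.0002], 'contact_force': [0.5075, -3.3607, -6.11], 'moment': [-1.088, -0.2521, 0.0268], 'grip_width': 0.0358}
[[ 0.87 -3.8  -6.34]]
```

View pics/v4.png

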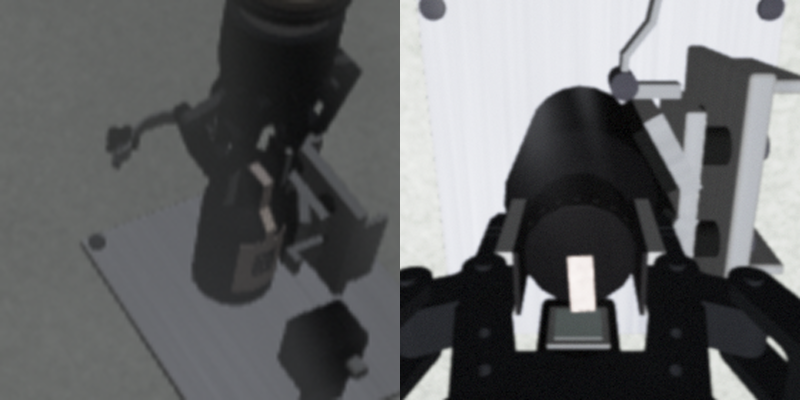

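apply_moves(moves=[[0,0,0,0,0.0005,0,-1],[0,0,0,0,0.0005,0,-1],[0,0,0,0,0.0005,0,-1],[0,0,0,0,0.0005,0,-1],[0,0,0,0,0,0,-1],[0,0,0,0,0,0,-1],[0,0,0,0,0,0,-1],[0,0,0,0,0,0,-1]])

```text
clock: 16.93
tcp_pos: [0.4854, 0.1211, 0.1293]
orientation: [0.047, -3.14, 0.002]
contact_force: [0.7, -6.0, -6.7]
grip_width: 0.0356
gripper_force: 81.8
```

apply_moves(moves=[[0,0,0,0,0,0.0002,-1],[0,0,0,0,0,0,-1],[0,0,0,0,0,0,-1],[0,0,0,0,0,0,-1],[0,0,0,0,0,0,-1],[0,0,0,0,0,0,-1],[0,0,0,0,0,0,-1],[0,0,0,0,0,0,-1]])

```text
clock: 17.6
tcp_pos: [0.4854, 0.1212, 0.1292]
orientation: [0.047, -3.141, 0.002]
contact_force: [0.5, -5.5, -5.2]
grip_width: 0.0355
gripper_force: 81.8
```

apply_moves(moves=[[0,0,0,0,0.0005,0,-1],[0,0,0,0,0.0005,0,-1],[0,0,0,0,0.0005,0,-1],[0,0,0,0,0,0,-1],[0,0,0,0,0,0,-1],[0,0,0,0,0,0.0003,-1],[0,0,0,0,0,0,-1],[0,0,0,0,0,0,-1]])

```text
clock: 18.27
tcp_pos: [0.4857, 0.122, 0.1291]
orientation: [0.046, -3.141, 0.002]
contact_force: [-0.0, -7.4, -2.2]
grip_width: 0.0353
gripper_force: 82.0
```

```bash
cat > st.py <<'E'
from h import *
F=[]
for i in range(4):
    s=telemetry.get_obs();F.append(np.r_[s["contact_force"],s["moment"],s["tcp_pos"]*1e3]);grab_frame("top" if i%2 else "scene")
print(s["clock"],np.mean(F,0).round(2),np.std(F,0).round(2)[:3],s["orientation"].round(4),s["grip_width"])
E
python3 st.py
```

```text
18.4167 [ 3.1000e-01 -7.7800e+00 -2.9400e+00 -2.1600e+00 -1.7000e-01  6.0000e-02
  4.8568e+02  1.2203e+02  1.2912e+02] [0.58 0.27 0.45] [ 4.620e-02 -3.141e+00  2.400e-03] 0.036059001815872856
```

apply_moves(moves=[[0,0,0,0,0.0005,0,-1],[0,0,0,0,0,0,-1],[0,0,0,0,0,0,-1],[0,0,0,0,0,0,-1],[0,0,0,0,0,0,-1],[0,0,0,0,0,0,-1],[0,0,0,0,0,0,-1],[0,0,0,0,0,0,-1]])

```text
clock: 19.13
tcp_pos: [0.4856, 0.1223, 0.1291]
orientation: [0.046, -3.141, 0.003]
contact_force: [0.3, -8.4, -3.1]
grip_width: 0.0356
gripper_force: 82.0
```

```bash
python3 st.py; python3 - <<'E'
from h import *
A=[]
for c in("scene","wrist","top"):
    f=grab_frame(c); cv2.imwrite(f"pics/{c}5.png",f); A.append(f)
g=lambda f:np.clip(f.astype(float)*2,0,255).astype(np.uint8)
a=cv2.resize(g(A[0][80:220,280:420]),(400,400),interpolation=2); b=cv2.resize(A[1][120:400,160:440],(400,400),interpolation=2)
cv2.imwrite("pics/v5.png",np.hstack([a,b]))
for c,f in(("scene",A[0]),("top",A[2])):
    o=cv2.imread(f"pics/{c}0.png")
    d=cv2.GaussianBlur(cv2.absdiff(f,o).astype(float).sum(2),(0,0),1)
    for n,(x,y) in dict(tall=((162,218) if c=="scene" else (385,229)),jar=((211,275) if c=="scene" else (362,167)),cap=((288,300) if c=="scene" else (307,132))).items(): print(c,n,d[y-15:y+15,x-15:x+15].max().round(0))
E
```

```text
19.2833 [ 7.8000e-01 -8.2400e+00 -3.2100e+00 -2.2300e+00 -1.4000e-01  1.2000e-01
  4.8562e+02  1.2234e+02  1.2911e+02] [0.57 0.14 0.29] [ 4.6200e-02 -3.1409e+00  2.8000e-03] 0.03553284602990731
scene tall 10.0
scene jar 10.0
scene cap 11.0
top tall 35.0
top jar 34.0
top cap 36.0
```

View pics/v5.png

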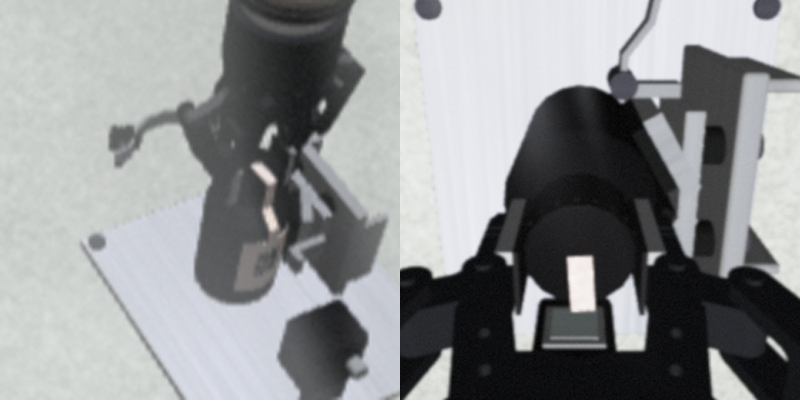

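```bash
python3 -c "
from h import *
print(order.hand_in())"
```

```text
the job is handed in; nothing more can be done
None
```

I handed the job in at about 19 s of the 53 s; no verdict came back. The supply bottle is upright on the base plate and seated in the V saddle, with its label facing the reader. I am still holding it by its cap and pushing steadily with about 8.3 N at the wrist, a little under the 10 N asked so the saddle stays within its 4 mm limit. The bow is open, and the bystanders I checked (tall bottle, jar and cap) had not moved.

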